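Set the use-by day wheel on a storage box

TASK

Set the use-by day on the storage box: with a fingertip, flick the big seven-lobed thumbwheel on its lid clockwise (seen from above) until the lobe with the raised steel bar rests in its click at the fixed steel pointer, never a click past it. When the bar is one click short, take the finger off the wheel and let it rest, then finish with one single flick. Do not turn the small wheel, do not lift or shove the box, and leave the jars alone.

Things in the scene. Friction and masses are not known exactly. Their poses are not given: they have to be found in the camera images.
- storage_box: White storage box, closed, loose on the hob and full and heavy (2.8 kg, stays put under a few newtons), with a bamboo lid 150 mm (its x) by 226 mm (its y). Origin: centre of its underside; z up; the lid's flat top lies at z = 78 mm in the box's frame. Front (-x side) faces the robot, give or take its yaw. The big thumbwheel lies flat on the right part of the lid, the small wheel on the left part.
- day_wheel (a joint): Angle of the big thumbwheel in rad: grows clockwise seen from above. 0 = the marked lobe stands at the pointer (the aim). One click = 2 pi / 7 = 0.898 rad; a spring inside holds the wheel at every whole click and pulls it into the nearer one when it is let go. It starts at rest 2, 3 or 4 clicks short (about -1.80, -2.69 or -3.59). Moving on a click takes about 1 to 2 N at the lobe tips.
- day_wheel_centre (a point): Centre of the big wheel's top, on its upright axis. Black wheel lying flat: hub radius 30 mm, top 97 mm above the hob; seven equal lobes (radial fingers 9 mm wide) to radius 58 mm, from 79 to 95 mm above the hob. At rest the lobes stand whole sevenths of a turn from the pointer. A fingertip fits between two lobes (30 mm clear at radius 45 mm), outside the hub, down to the lid (78 mm).
- marked_lobe_tip (a point): Outer end of the marked lobe, 58 mm from the wheel's axis, at the lobe's top edge. This lobe carries a raised steel bar, 42 mm long radially, 7 mm wide, standing 9 mm above the lobe (to 104 mm above the hob); the other six are bare.
- pointer (a point): Inner end of the fixed pointer, on its top: a steel block 12 mm long, 8 mm wide, 9 mm tall on the lid, on the front (-x) side of the big wheel, 65.5 mm from the wheel's axis and 7.5 mm beyond the lobe tips.
- month_wheel (a joint): Angle in rad (clockwise from above, 0 at the start) of the small black wheel (radius 22 mm, 12 mm thick, twelve small round lobes), whose axis stands 123 mm to the left (+y of the box) of the big wheel's. Its top is 91 mm above the hob. To be left as it is (within 0.25 rad).
- honey_jar: Honey jar, 64 mm wide, 97 mm tall, bystander on the right. Origin: centre of its underside.
- spice_jar_1: Spice jar with a black cap, 41 mm wide, 105 mm tall, bystander behind the box. Origin: centre of its underside.
- spice_jar_2: The other spice jar, same size, bystander behind the box. Origin: centre of its underside.

How it is judged:
By the outcome, as a careful person would: the job done as asked, in the order asked, and still so for the second after the job is handed in, with the robot touching nothing.
It also fails if it takes over 64 s, if anything falls off the work surface, if the arm or the gripper's body presses on something with over 40 N, if the wrist force passes 120 N, or if a joint passes its speed limit or range.

ROBOT

A 6-joint arm with a two-finger parallel gripper is mounted at the origin on a cart in front of the work surface, level with it; the furniture and walls round the work are solid. World frame = base frame: x ahead of the robot, y to its left, z up, the work surface at z = 0. Lengths are in m, angles in rad, forces in N, time in s.
With the tool pointing down it reaches from about 0.35 to 0.925 m from the base axis. Payload 6.4 kg.
Tool frame: the origin (TCP) lies at the very end of the fingers, on their centre line; the grasp point (between the pads) lies 19 mm behind it; z points along the fingers, y is the direction in which the jaws open and shut (so a half turn about z gives the same grasp; the last joint's range is limited). The gripper opens to 94 mm and grips with 3 to 60 N. Pads are 16 mm wide; open, the fingers measure 119 mm over their backs; the gripper's body (75 mm by 177 mm) begins 78 mm behind the grasp point.
Start: joints at [-1.46, 0.245, 1.558, -0, 1.339, -0.174], TCP at [0.183, -0.624, 0.205] pointing down, gripper open.
Joint ranges: [-3.13, 3.13], [-1.02, 2.26], [0.13, 2.54], [-0.95, 4.09], [0.21, 2.88], [-2.74, 2.74]. Speed limits (rad/s): [2.57, 2.57, 3.14, 3.14, 3.14, 3.14].

INTERFACE

Orientations are given as a unit quaternion [w, x, y, z].
In Python, from plant import state, eyes, arm, spotter gives the robot as it stands.
- The arm moves only by the tool step_arm, never from a script. Its argument "increments" is a list of rows, each a list of 7 numbers: the shift along the tool's x, y, z in cm, then the turn, a rotation vector about the tool's x, y, z in rad, then the opening, from 0 (shut) to 1 (fully open). A call has exactly 8 rows; each row shifts and turns the pose as measured when the row begins, along the tool's axes as they then stand; what a row does not reach is not made up. A row lasts 1/8 s, in which the tool goes at most 62.5 mm and 10.7 degrees, less where a joint would pass 70% of its speed; a pose out of reach is approached as far as the arm can. A call with a gripper value outside its range is refused whole. The fingers move at their own pace and stop on an object; "squeeze" is the grip in N (left out, the last holds). Time passes only in rows, so rows that do not move let the fingers close, or fill a call up. It gives the time, the measured TCP pose, the force and the opening at its end, in the units of the state.
- state(): the state, without advancing time (a new reading comes with each control period).
- eyes.grab_frame(name): name is "side" or "top" or "wrist"; returns the picture (480x640x3 uint8, red, green, blue); there is no depth.
- eyes.camera_info(name): a dict with "fx", "fy", "cx", "cy" (pixels), "cam_to_world" (4x4, takes a point from camera to world coordinates). Camera axes: x right, y up, looking along -z (the intrinsics and any distortion apply to the point x, -y, -z); pixel columns grow to the right and rows downward; lengths in m; the calibration is good to about 2 mm. The wrist camera is an equidistant fisheye: a pixel r from the principal point sees the ray r / f radians off the axis. A picture is of the moment at which its call begins: read the wrist's pose just before it. camera_info takes no time and is no camera call; for the wrist camera it gives the pose at the moment of the call.
- arm.hand_in(): hands the job in, once; it reports no verdict.
Trained networks look in the newest picture that a camera, given by its name, has taken for a name from the list of things; names that differ only in an ending like _2 or _b are one class to them, and where a whole thing is asked for, a point or a joint stands for the part that bears it (a point fixed in the world has none). Each returns a list of dicts, best first, with "score" (0 to 1); they miss things now and then, are a little off and sometimes report something else, mostly with a low value. They report only what shows in the picture. A call takes as long as a camera call.
- spotter.recognise(camera, name): "location" ([row, column] in pixels, amid what is visible of it).
- spotter.landmark_of(camera, name): "location" ([row, column] in pixels: a listed point, or the origin of a listed thing).
The state is a dict: "clock": time; "q": joint angles; "joint_vel": joint speeds; "joint_torque": joint torques, N m; "position": TCP position; "eef_rot": TCP orientation; "contact_force": force on the tool from outside, world axes, zero at the start; "torque": the same for the moment, N m; "width": finger opening in m.
Only numpy, scipy, OpenCV 4.12 (cv2) and the standard library are available. Lean on these libraries where they do the work, as an engineer would, in place of code of your own. Each camera call takes 0.05 s, during which the arm holds its last target. There are 200 camera calls.

## Working session

There is one attempt and no reset: what is moved stays moved. The work goes in short steps, Python scripts to look and compute and a tool call to move; the robot and the scene stay as the last step left them, time stands still between calls to the robot, and variables do not carry over. Pictures are saved under pics/ and viewed, about 8 in all and at most 12, crops included, and the job is handed in when it is done.

Besides the shell and the picture viewer there is one more tool, called after "Emit:" as name([rows], argument=value, ...), one row to a line, values as JSON. step_arm: Moves the arm, as the interface text tells. Its arguments: {"type":"object","properties":{"increments":{"type":"array"},"squeeze":{"type":"number"}},"required":["increments"]}

```bash
ls; mkdir -p pics; cat > h.py <<'E'
import numpy as np, cv2
from plant import state, eyes, arm, spotter
def ray(cam,rc):
    i=eyes.camera_info(cam); r,c=rc
    x=(c-i['cx'])/i['fx']; y=(r-i['cy'])/i['fy']
    if cam=='wrist':
        t=np.hypot(x,y); k=np.sin(t)/max(t,1e-9); d=np.array([x*k,-y*k,-np.cos(t)])
    else: d=np.array([x,-y,-1.])
    M=np.array(i['cam_to_world']); return M[:3,3], M[:3,:3]@d
def onz(cam,rc,z):
    o,d=ray(cam,rc); return o+d*(z-o[2])/d[2]
def save(cam,name):
    im=eyes.grab_frame(cam); cv2.imwrite('pics/'+name,np.ascontiguousarray(im[:,:,::-1])); return im
E
python3 - <<'E'
from h import *
print(state())
save('top','t0.png'); save('side','s0.png')
for cam in('top','side'):
    print(cam,np.round(eyes.camera_info(cam)['cam_to_world'],3).tolist(),eyes.camera_info(cam)['fx'])
    for n,z in(('day_wheel_centre',.097),('marked_lobe_tip',.095),('pointer',.087),('storage_box',0),('honey_jar',0),('spice_jar_1',0)):
        for d in spotter.landmark_of(cam,n)[:2]: print(n,d['location'],round(d['score'],2),onz(cam,d['location'],z).round(3))
E
```

```text
pics
{'clock': 0.0, 'q': array([-1.46013391e+00,  2.45786822e-01,  1.55897614e+00,  9.80647598e-06,
        1.33867563e+00, -1.74089084e-01]), 'joint_vel': array([ 1.31606193e-03,  3.94644028e-05,  4.97343107e-04, -1.03677355e-03,
        5.62378039e-04,  5.07161880e-05]), 'joint_torque': array([ 1.55761463e-03, -4.15825474e+01, -3.14610350e+01,  6.84622396e-02,
        3.30975512e-02, -1.38682367e-04]), 'position': array([ 0.18254741, -0.62323599,  0.20438314]), 'eef_rot': array([-9.22352114e-04,  9.89881421e-01,  1.41894045e-01,  3.40337631e-05]), 'contact_force': array([ 0.7776157 , -0.04135087, -0.36218442]), 'torque': array([ 0.04340695, -0.0162101 , -0.01902008]), 'width': 0.0939173861940517}
top [[0.025, 0.998, -0.059, 0.512], [-1.0, 0.024, -0.006, -0.023], [-0.005, 0.059, 0.998, 1.039], [0.0, 0.0, 0.0, 1.0]] 509.5413576739529
day_wheel_centre [267.6, 304.5] 0.88 [ 0.51  -0.005  0.097]
day_wheel_centre [301.6, 301.1] 0.53 [ 0.448 -0.     0.097]
marked_lobe_tip [235.0, 314.6] 0.88 [ 0.571 -0.022  0.095]
marked_lobe_tip [301.8, 300.3] 0.73 [0.447 0.001 0.095]
pointer [301.1, 301
[... 165 characters left out ...]
 [ 0.642 -0.232  0.   ]
spice_jar_1 [172.9, 220.3] 0.88 [0.7   0.175 0.   ]
spice_jar_1 [182.5, 347.2] 0.57 [ 0.686 -0.086  0.   ]
side [[0.965, 0.149, -0.216, 0.334], [-0.262, 0.488, -0.833, -0.891], [-0.019, 0.86, 0.51, 0.613], [0.0, 0.0, 0.0, 1.0]] 564.5220127787412
day_wheel_centre [228.4, 295.4] 0.69 [ 0.52  -0.01   0.097]
marked_lobe_tip [228.2, 323.8] 0.69 [ 0.571 -0.021  0.095]
pointer [237.7, 255.3] 0.93 [ 0.445 -0.004  0.087]
storage_box [260.9, 291.4] 0.96 [0.517 0.032 0.   ]
honey_jar [335.5, 404.6] 0.63 [ 0.645 -0.239  0.   ]
honey_jar [218.9, 354.9] 0.2 [0.692 0.159 0.   ]
spice_jar_1 [278.8, 394.0] 0.72 [ 0.689 -0.084  0.   ]
spice_jar_1 [217.0, 355.1] 0.58 [0.695 0.167 0.   ]
```

```bash
python3 - <<'E'
import cv2
a=cv2.imread('pics/t0.png')[150:360,180:460];b=cv2.imread('pics/s0.png')[150:360,180:460]
cv2.imwrite('pics/c0.png',cv2.resize(cv2.vconcat([a,b]),None,fx=1.4,fy=1.4,interpolation=2))
cv2.imwrite('pics/c0.png',cv2.resize(a,(800,600),interpolation=2))
E
```

```text
(no output)
```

View pics/c0.png

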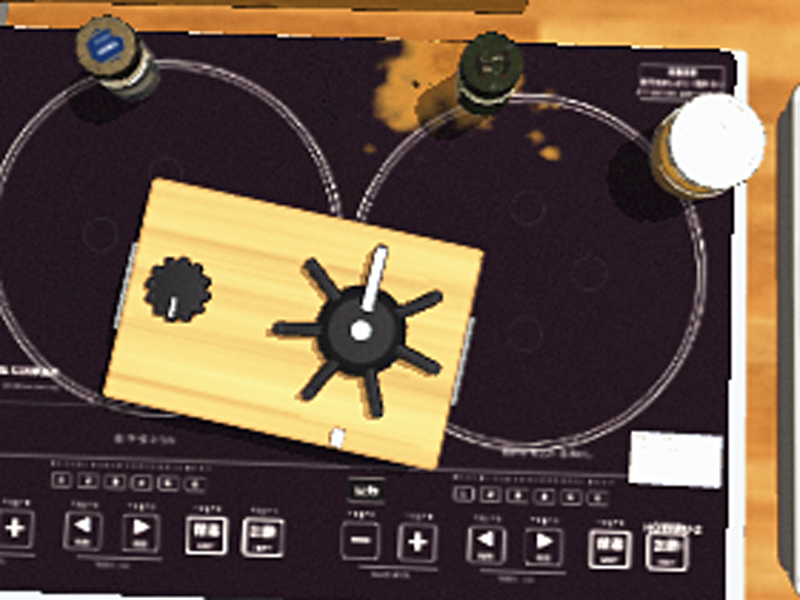

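View pics/s0.png

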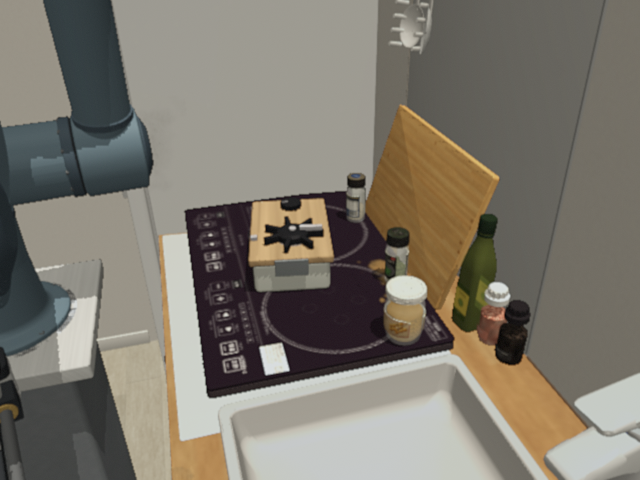

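The wheel is at about top px (306, 265), with the bar at (313, 237) pointing away from the robot and the pointer at (298, 303) on the front side. The bar looks about opposite the pointer, which doesn't fit a whole click, so I'll check with a closer wrist view.

Emit:
step_arm([
  [3.4,-3.7,-0.5,0,0,0,0],
  [3.4,-3.7,-0.5,0,0,0,0],
  [3.4,-3.7,-0.5,0,0,0,0],
  [3.4,-3.7,-0.5,0,0,0,0],
  [3.4,-3.7,-0.5,0,0,0,0],
  [3.4,-3.7,-0.5,0,0,0,0],
  [3.4,-3.7,-0.5,0,0,0,0],
  [3.4,-3.7,-0.5,0,0,0,0],
], squeeze=10)

```text
clock: 1.7
position: [0.3643, -0.2554, 0.2468]
eef_rot: [0.001, 0.99, 0.139, 0.001]
contact_force: [1.0, -0.5, 0.6]
width: 0.0174
```

```bash
cat >> h.py <<'E'
from scipy.spatial.transform import Rotation as R
def delta(p,yaw):
    "tool-frame cm shift and rotvec to reach TCP p, tool down, tool x at yaw"
    s=state(); A=R.from_quat(np.roll(s['eef_rot'],-1)); B=R.from_euler('z',yaw)*R.from_euler('x',np.pi)
    rv=(A.inv()*B).as_rotvec()
    print('clock',round(s['clock'],2),'pos',s['position'].round(4),'F',s['contact_force'].round(1),'w',round(s['width'],3))
    print('d cm',(A.inv().apply(np.array(p)-s['position'])*100).round(2),'rot',rv.round(3))
E
python3 - <<'E'
from h import *
delta([.45,-.08,.25],0.1)
E
```

```text
clock 1.7 pos [ 0.3643 -0.2554  0.2468] F [ 1.  -0.5  0.6] w 0.017
d cm [ 13.05 -14.51  -0.34] rot [ 0.002 -0.002  0.178]
```

Emit:
step_arm([
  [3.0,-3.0,0,0,0,0,0],
  [3.0,-3.0,0,0,0,0,0],
  [3.0,-3.0,0,0,0,0,0],
  [2.5,-3.0,0,0,0,0,0],
  [2.0,-2.5,0,0,0,0,0],
  [0.5,-1.0,0,0,0,0,0],
  [0,0,0,0,0,0,0],
  [0,0,0,0,0,0,0],
])

```text
clock: 2.7
position: [0.4593, -0.0603, 0.2489]
eef_rot: [0.003, 0.99, 0.14, 0.003]
contact_force: [0.5, 0.1, -1.6]
width: 0.0005
```

```bash
cat > m.py <<'E'
from h import *
import sys
save('wrist',sys.argv[1]); print(state()['position'].round(4),state()['clock'])
for n,z in(('day_wheel_centre',.097),('marked_lobe_tip',.095),('pointer',.087)):
    for d in spotter.landmark_of('wrist',n)[:2]: print(n,np.round(d['location'],1),round(d['score'],2),onz('wrist',d['location'],z).round(4))
E
python3 m.py w1.png
```

```text
[ 0.4593 -0.0603  0.2489] 2.75
day_wheel_centre [155.3 280. ] 0.6 [ 0.5127 -0.0072  0.097 ]
day_wheel_centre [110.7 499.1] 0.58 [ 0.6165 -0.1904  0.097 ]
marked_lobe_tip [100.6 310.3] 0.75 [ 0.567  -0.0195  0.095 ]
pointer [215.9 250.6] 0.62 [0.45   0.0063 0.087 ]
```

View pics/w1.png

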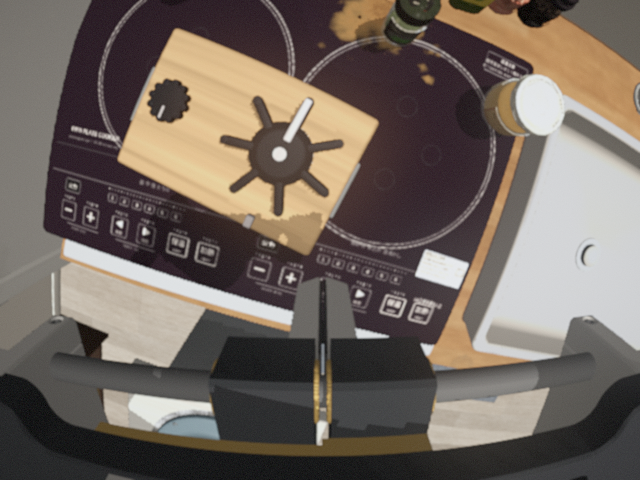

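The wrist view shows the hub at (279, 154), the bar tip at (308, 101) and the pointer at (248, 222). The pointer again falls between two lobes, so I'll measure the lobe phase on a rectified patch.

```bash
cat >> h.py <<'E'
def ortho(cam,im,z,c,half=.09,n=600):
    "top-down map: up=+x, left=+y"
    i=eyes.camera_info(cam); M=np.array(i['cam_to_world'])
    u=np.linspace(half,-half,n); X,Y=np.meshgrid(c[0]+u,c[1]+u,indexing='ij')
    P=(np.stack([X,Y,np.full_like(X,z)],-1)-M[:3,3])@M[:3,:3]
    x,y,w=P[...,0],-P[...,1],-P[...,2]; r=np.hypot(x,y)
    k=np.arctan2(r,w)/np.maximum(r,1e-9) if cam=='wrist' else 1/w
    return cv2.remap(im,(i['fx']*x*k+i['cx']).astype('f4'),(i['fy']*y*k+i['cy']).astype('f4'),1)
def phase(im_o,half=.09):
    n=im_o.shape[0]; g=im_o.max(2).astype(float); u=np.linspace(half,-half,n)
    X,Y=np.meshgrid(u,u,indexing='ij'); r=np.hypot(X,Y); h=np.arctan2(-Y,X)
    m=(r>.036)&(r<.054); d=m&(g<75)
    z=np.exp(7j*h[d]).sum()/d.sum(); print('lobe phase deg',np.degrees(np.angle(z))/7,'mod 51.43, coherence',abs(z).round(2))
    b=(r>.036)&(r<.058)&(im_o.min(2)>190)
    if b.any(): print('bright heading',np.degrees(np.angle(np.exp(1j*h[b]).sum())),b.sum())
    hub=(r<.034)&(g<75); print('hub offset mm',X[hub].mean()*1e3,Y[hub].mean()*1e3)
E
python3 - <<'E'
from h import *
c=[.5127,-.0072]
im=cv2.imread('pics/w1.png'); o=ortho('wrist',im,.095,c); phase(o)
im2=eyes.grab_frame('top')[:,:,::-1].copy(); o2=ortho('top',im2,.095,c); phase(o2)
for q in (o,o2):
    for h in range(0,360,30):
        a=np.radians(h); cv2.putText(q,str(h),(int(300+280*np.sin(a))-12,int(300-280*np.cos(a))),0,.5,(0,0,255),1)
cv2.imwrite('pics/o1.png',cv2.resize(cv2.hconcat([o,o2]),(800,400)))
E
```

```text
lobe phase deg 10.848166272891246 mod 51.43, coherence 0.98
bright heading 10.462910632319344 1344
hub offset mm -15.864762438614232 0.3842170040091167
lobe phase deg 12.101473409432582 mod 51.43, coherence 0.57
bright heading 12.790955824006932 1315
hub offset mm 2.155544647649152 5.57129410622443
```

View pics/o1.png

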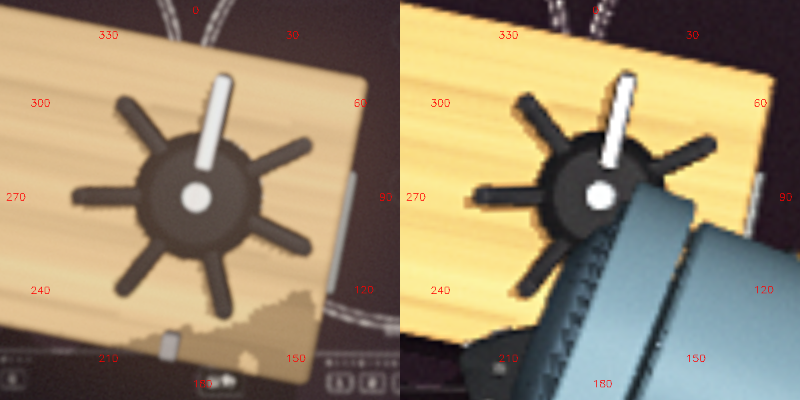

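The rectified view puts the lobes at headings 12, 63, 115, 166, 218, 269 and 320° and the pointer at about 191–192°. So the wheel stands about half a click between clicks (~3.5 short), which disagrees with the text. I'll give it a small first flick, then look.

```bash
cat >> h.py <<'E'
C=np.array([.514,-.006])
def at(h,z,r=.048):
    a=np.radians(h); delta([C[0]+r*np.cos(a),C[1]-r*np.sin(a),z],np.radians(90-h))
E
python3 -c "
from h import *
at(38,.13)"
```

```text
clock 2.95 pos [ 0.4594 -0.0601  0.2489] F [ 1.  -0.   0.5] w 0.0
d cm [ 9.5   0.12 11.94] rot [ 0.009 -0.003 -0.626]
```

Emit:
step_arm([
  [0,0,1.5,0,0,-0.157,0],
  [0,0,1.5,0,0,-0.157,0],
  [0,0,1.5,0,0,-0.157,0],
  [0,0,1.5,0,0,-0.157,0],
  [2.5,1.9,1.5,0,0,0,0],
  [2.5,1.9,1.5,0,0,0,0],
  [2.6,1.9,1.4,0,0,0,0],
  [0,0,1.5,0,0,0,0],
])

```text
clock: 3.95
position: [0.5552, -0.0375, 0.129]
eef_rot: [0.006, 0.895, 0.446, 0.004]
contact_force: [-0.7, -0.2, -0.5]
width: 0.0001
```

```bash
python3 -c "
from h import *
at(38,.083)
save('wrist','w2.png')
o=ortho('wrist',cv2.imread('pics/w2.png'),.095,C); phase(o)
cv2.imwrite('pics/o2.png',cv2.hconcat([cv2.resize(cv2.imread('pics/w2.png'),(533,400)),cv2.resize(o,(267,400))]))
"
```

```text
clock 3.95 pos [ 0.5552 -0.0375  0.129 ] F [-0.7 -0.2 -0.5] w 0.0
d cm [-0.05 -0.45  4.59] rot [ 0.015 -0.001  0.018]
lobe phase deg 14.878147236808328 mod 51.43, coherence 0.73
bright heading 14.625134527800832 798
hub offset mm -0.633589939089199 2.0287739044417563
```

View pics/o2.png

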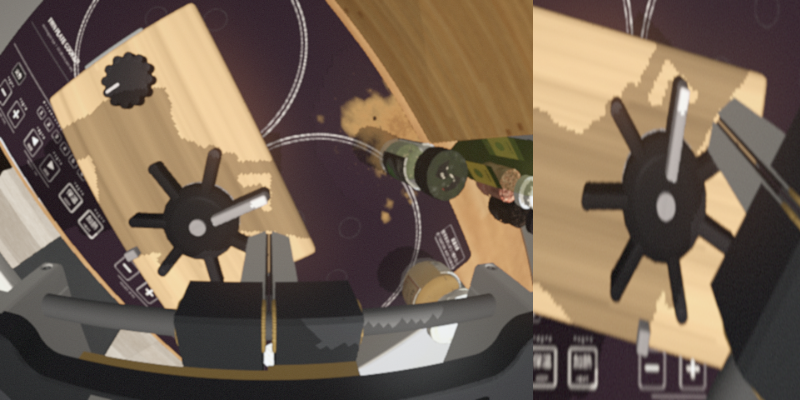

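Emit:
step_arm([
  [0,-0.5,1.0,0.015,0,0.018,0],
  [0,0,1.0,0,0,0,0],
  [0,0,1.0,0,0,0,0],
  [0,0,1.0,0,0,0,0],
  [0,0,0.5,0,0,0,0],
  [0,0,0,0,0,0,0],
  [0,0,0,0,0,0,0],
  [0,0,0,0,0,0,0],
])

```text
clock: 5.0
position: [0.5461, -0.0353, 0.079]
eef_rot: [-0.002, 0.9, 0.437, -0.002]
contact_force: [0.1, -0.4, 0.3]
width: 0.0002
```

```bash
sed -i 's/C=np.array(\[.514,/C=np.array([.5125,/' h.py; python3 -c "
from h import *
at(38,.083);at(64,.083)"
```

```text
clock 5.0 pos [ 0.5461 -0.0353  0.079 ] F [ 0.1 -0.4  0.3] w 0.0
d cm [ 0.24  0.34 -0.4 ] rot [-0.006  0.002 -0.004]
clock 5.0 pos [ 0.5461 -0.0353  0.079 ] F [ 0.1 -0.4  0.3] w 0.0
d cm [-1.87 -0.14 -0.4 ] rot [-0.005  0.003  0.45 ]
```

Emit:
step_arm([
  [0.1,0.3,-0.4,0,0,0,0],
  [-0.43,-0.02,0,0,0,0.09,0],
  [-0.43,-0.02,0,0,0,0.09,0],
  [-0.43,-0.02,0,0,0,0.09,0],
  [-0.43,-0.02,0,0,0,0.09,0],
  [-0.43,-0.02,0,0,0,0.09,0],
  [0,0,0,0,0,0,0],
  [0,0,0,0,0,0,0],
])

```text
clock: 6.0
position: [0.5357, -0.0508, 0.0872]
eef_rot: [-0.0, 0.976, 0.219, 0.0]
contact_force: [-0.0, 0.0, -0.2]
width: 0.0004
```

```bash
cat > look.py <<'E'
from h import *
import sys
n=sys.argv[1]; at(float(sys.argv[2]),.083)
im=save('wrist',n+'.png')[:,:,::-1].copy(); o=ortho('wrist',im,.095,C); phase(o)
im2=save('top',n+'t.png')[:,:,::-1].copy(); o2=ortho('top',im2,.095,C); phase(o2)
cv2.imwrite('pics/'+n+'c.png',cv2.resize(cv2.hconcat([o,o2]),(800,400)))
E
python3 look.py a1 64
```

```text
clock 6.0 pos [ 0.5357 -0.0508  0.0872] F [-0.   0.  -0.2] w 0.0
d cm [-0.12 -0.24  0.42] rot [-0.    -0.001 -0.012]
lobe phase deg -7.083244417811488 mod 51.43, coherence 0.24
bright heading 37.60241606263109 50
hub offset mm 0.7657036462333636 -0.1406907546562734
lobe phase deg -20.81418053705355 mod 51.43, coherence 0.11
bright heading 123.81458175274572 976
hub offset mm -13.492254432383715 2.33501189329624
```

View pics/a1c.png

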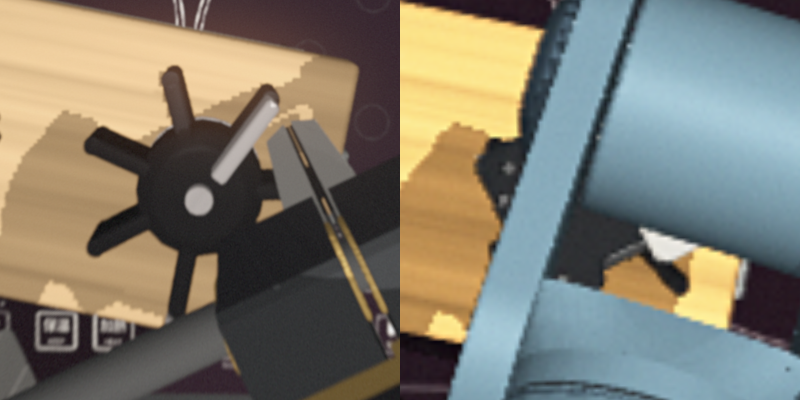

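The wheel clicked on: the bar now stands at heading ~38°, which is 3 clicks short, and the finger sits mid-gap at 64°. Next flick: 64→115°.

Emit:
step_arm([
  [-0.6,-0.2,0.2,0,0,0.11,0],
  [-0.54,-0.03,0,0,0,0.112,0],
  [-0.54,-0.03,0,0,0,0.112,0],
  [-0.54,-0.03,0,0,0,0.112,0],
  [-0.54,-0.03,0,0,0,0.112,0],
  [-0.54,-0.03,0,0,0,0.112,0],
  [-0.54,-0.03,0,0,0,0.112,0],
  [-0.54,-0.03,0,0,0,0.112,0],
])

```text
clock: 7.1
position: [0.4947, -0.0493, 0.0864]
eef_rot: [-0.0, 0.972, -0.236, 0.003]
contact_force: [-0.2, 1.2, 0.4]
width: 0.0004
```

```bash
python3 look.py a2 115; python3 -c "
from h import *
at(64,.13)"
```

```text
clock 7.1 pos [ 0.4947 -0.0493  0.0864] F [-0.2  1.2  0.4] w 0.0
d cm [-0.22  0.13  0.34] rot [-0.002 -0.006 -0.04 ]
lobe phase deg -7.926049289861121 mod 51.43, coherence 0.23
bright heading 89.39550612560322 1168
hub offset mm -0.2572505993510713 0.8415616255255282
lobe phase deg -16.48926218975118 mod 51.43, coherence 0.22
bright heading -53.87759237353547 81
hub offset mm 10.728499077586378 20.228977591453628
clock 7.2 pos [ 0.4946 -0.0492  0.0864] F [-0.1 -0.1 -0.6] w 0.0
d cm [ 3.5  -1.78 -4.34] rot [ 0.001 -0.007 -0.926]
```

Bar is at heading 89°, so 2 clicks short. Now lift and go back to 64°.

Emit:
step_arm([
  [0,0,-2.5,0,0,0,0],
  [0,0,-2.5,0,0,0,0],
  [0.72,-0.05,0,0,0,-0.155,0],
  [0.72,-0.05,0,0,0,-0.155,0],
  [0.72,-0.05,0,0,0,-0.155,0],
  [0.72,-0.05,0,0,0,-0.155,0],
  [0.72,-0.05,0,0,0,-0.155,0],
  [0.72,-0.05,0,0,0,-0.155,0],
])

```text
clock: 8.2
position: [0.5392, -0.0492, 0.1391]
eef_rot: [0.002, 0.968, 0.252, 0.004]
contact_force: [0.1, -0.4, -0.6]
width: 0.0004
```

```bash
python3 look.py a3 64; python3 -c "
from h import *
for d in spotter.landmark_of('wrist','marked_lobe_tip')[:2]+spotter.landmark_of('wrist','day_wheel_centre')[:1]: print(d,onz('wrist',d['location'],.096))"
```

```text
clock 8.2 pos [ 0.5392 -0.0492  0.1391] F [ 0.1 -0.4 -0.6] w 0.0
d cm [-0.53 -0.31  5.61] rot [ 0.005 -0.007  0.057]
lobe phase deg -12.435387028056084 mod 51.43, coherence 0.66
bright heading 88.10601638036026 14
hub offset mm 3.2909691551034044 1.8493757640402386
lobe phase deg -13.866745437272797 mod 51.43, coherence 0.12
bright heading 123.18632081757168 1148
hub offset mm -13.001419189446194 4.828696578418017
{'location': [269.4, 243.8], 'score': 0.67} [ 0.51314567 -0.00586404  0.096     ]
```

View pics/a3c.png

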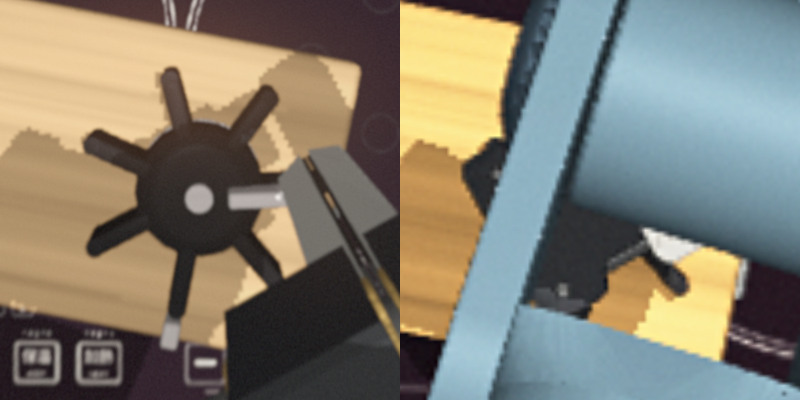

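The bar is at 89° (2 short), a bare lobe stands exactly at the pointer, and the finger is over the gap at 64°. Descending.

Emit:
step_arm([
  [-0.5,-0.2,0,0,0,0.057,0],
  [0,0,1.0,0,0,0,0],
  [0,0,1.0,0,0,0,0],
  [0,0,1.0,0,0,0,0],
  [0,0,1.0,0,0,0,0],
  [0,0,0.9,0,0,0,0],
  [0,0,0,0,0,0,0],
  [0,0,0,0,0,0,0],
])

```text
clock: 9.4
position: [0.5332, -0.05, 0.0855]
eef_rot: [0.001, 0.976, 0.219, 0.003]
contact_force: [1.2, 0.2, -0.3]
width: 0.0005
```

```bash
python3 -c "
from h import *
at(64,.084)"
```

```text
clock 9.4 pos [ 0.5332 -0.05    0.0855] F [ 1.2  0.2 -0.3] w 0.0
d cm [ 0.07 -0.06  0.15] rot [ 0.004 -0.006 -0.013]
```

Emit:
step_arm([
  [-0.56,-0.03,0.1,0,0,0.11,0],
  [-0.55,-0.03,0,0,0,0.11,0],
  [-0.55,-0.03,0,0,0,0.11,0],
  [-0.55,-0.03,0,0,0,0.11,0],
  [-0.55,-0.03,0,0,0,0.11,0],
  [-0.55,-0.03,0,0,0,0.11,0],
  [-0.55,-0.03,0,0,0,0.11,0],
  [-0.55,-0.03,0,0,0,0.11,0],
])

```text
clock: 10.4
position: [0.4928, -0.0504, 0.0886]
eef_rot: [-0.0, 0.973, -0.232, 0.008]
contact_force: [-1.2, -0.3, 0.0]
width: 0.0004
```

```bash
python3 look.py a4 115
```

```text
clock 10.4 pos [ 0.4928 -0.0504  0.0886] F [-1.2 -0.3  0. ] w 0.0
d cm [-0.1  -0.05  0.55] rot [-0.004 -0.016 -0.032]
lobe phase deg -7.665061501848529 mod 51.43, coherence 0.24
hub offset mm 1.293690840951651 -0.20561736262445052
lobe phase deg -15.47364181551933 mod 51.43, coherence 0.2
bright heading -167.92436713988195 98
hub offset mm 9.83989952319653 19.231774549663612
```

Emit:
step_arm([
  [0,0,-2.5,0,0,0,0],
  [0,0,-2.2,0,0,0,0],
  [0.72,-0.05,0,0,0,-0.15,0],
  [0.72,-0.05,0,0,0,-0.15,0],
  [0.72,-0.05,0,0,0,-0.15,0],
  [0.72,-0.05,0,0,0,-0.15,0],
  [0.65,-0.05,0,0,0,-0.15,0],
  [0.5,-0.05,0,0,0,-0.11,0],
])

```text
clock: 11.5
position: [0.5341, -0.0519, 0.1405]
eef_rot: [0.005, 0.976, 0.22, 0.009]
contact_force: [0.2, -0.1, 0.4]
width: 0.0004
```

Emit:
step_arm([
  [0,0,0,0,0,0,0],
  [0,0,0,0,0,0,0],
  [0,0,0,0,0,0,0],
  [0,0,0,0,0,0,0],
  [0,0,0,0,0,0,0],
  [0,0,0,0,0,0,0],
  [0,0,0,0,0,0,0],
  [0,0,0,0,0,0,0],
])

```text
clock: 12.5
position: [0.5342, -0.0522, 0.1409]
eef_rot: [0.005, 0.976, 0.219, 0.009]
contact_force: [-0.5, 0.5, -0.1]
width: 0.0007
```

```bash
python3 look.py a5 64
```

```text
clock 12.5 pos [ 0.5342 -0.0522  0.1409] F [-0.5  0.5 -0.1] w 0.001
d cm [-0.01 -0.38  5.79] rot [ 0.013 -0.015 -0.012]
lobe phase deg -12.65313241246588 mod 51.43, coherence 0.7
bright heading 139.54777009222346 182
hub offset mm 3.770025108560678 0.6336038658234794
lobe phase deg -6.865963153359453 mod 51.43, coherence 0.12
bright heading 136.18026344915913 1278
hub offset mm -16.318138210207014 3.7195926971060636
```

View pics/a5c.png

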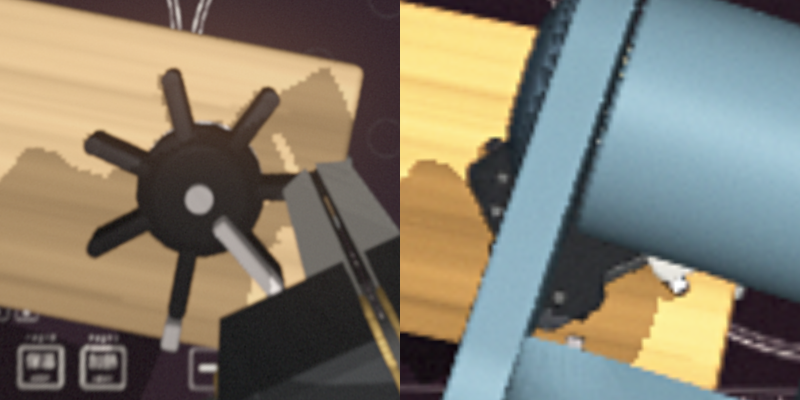

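The bar is at ~140°, one click short, with the finger off the wheel and resting. Now the last insertion and the single flick.

Emit:
step_arm([
  [0,-0.3,0,0.013,-0.015,-0.01,0],
  [0,0,1.0,0,0,0,0],
  [0,0,1.0,0,0,0,0],
  [0,0,1.0,0,0,0,0],
  [0,0,1.0,0,0,0,0],
  [0,0,1.1,0,0,0,0],
  [0,0,0,0,0,0,0],
  [0,0,0,0,0,0,0],
])

```text
clock: 13.6
position: [0.5324, -0.0491, 0.0852]
eef_rot: [-0.001, 0.975, 0.224, -0.001]
contact_force: [0.4, 0.7, -1.2]
width: 0.0006
```

```bash
python3 -c "
from h import *
at(64,.084)"
```

```text
clock 13.6 pos [ 0.5324 -0.0491  0.0852] F [ 0.4  0.7 -1.2] w 0.001
d cm [0.1  0.06 0.12] rot [-0.002  0.001 -0.002]
```

Emit:
step_arm([
  [-0.52,0.03,0.1,0,0,0.11,0],
  [-0.55,-0.03,0,0,0,0.11,0],
  [-0.55,-0.03,0,0,0,0.11,0],
  [-0.55,-0.03,0,0,0,0.11,0],
  [-0.55,-0.03,0,0,0,0.11,0],
  [-0.55,-0.03,0,0,0,0.11,0],
  [-0.55,-0.03,0,0,0,0.11,0],
  [-0.55,-0.03,0,0,0,0.11,0],
])

```text
clock: 14.6
position: [0.4926, -0.0503, 0.0888]
eef_rot: [-0.0, 0.974, -0.227, 0.003]
contact_force: [0.0, 0.8, -0.3]
width: 0.0004
```

```bash
python3 look.py a6 115
```

```text
clock 14.6 pos [ 0.4926 -0.0503  0.0888] F [ 0.   0.8 -0.3] w 0.0
d cm [-0.07 -0.06  0.58] rot [-0.002 -0.006 -0.021]
lobe phase deg -7.537437556746212 mod 51.43, coherence 0.25
hub offset mm 0.5971970164994399 -1.3828626183365182
lobe phase deg -15.210896735694464 mod 51.43, coherence 0.19
bright heading -56.72407926776347 130
hub offset mm 9.620038617531259 20.360605693957574
```

Emit:
step_arm([
  [0,0,0,0,0,0,0],
  [0,0,-2.5,0,0,0,0],
  [0,0,-2.5,0,0,0,0],
  [0,0,-3,0,0,0,0],
  [0,0,-4,0,0,0,0],
  [-2,2,-2,0,0,0,0],
  [-3,3,0,0,0,0,0],
  [-3,3,0,0,0,0,0],
])

```text
clock: 15.7
position: [0.3851, -0.0893, 0.2348]
eef_rot: [0.001, 0.976, -0.217, 0.004]
contact_force: [-0.4, -0.4, 0.1]
width: 0.0005
```

Emit:
step_arm([
  [-3,3,0,0,0,0,0],
  [-2,4,0,0,0,0,0],
  [0,4,0,0,0,0,0],
  [0,4,0,0,0,0,0],
  [0,0,0,0,0,0,0],
  [0,0,0,0,0,0,0],
  [0,0,0,0,0,0,0],
  [0,0,0,0,0,0,0],
])

```text
clock: 16.7
position: [0.2735, -0.2067, 0.2367]
eef_rot: [0.003, 0.977, -0.212, 0.007]
contact_force: [-0.5, -0.2, -0.1]
width: 0.0009
```

```bash
python3 look.py a7 115; python3 -c "
import cv2
cv2.imwrite('pics/f.png',cv2.resize(cv2.imread('pics/a7t.png')[150:360,180:460],(800,600),interpolation=2))"
```

```text
clock 16.7 pos [ 0.2735 -0.2067  0.2367] F [-0.5 -0.2 -0.1] w 0.001
d cm [ 13.19 -23.39  15.51] rot [ 0.002 -0.014  0.01 ]
lobe phase deg -13.829728942891267 mod 51.43, coherence 0.43
bright heading -160.86397883201636 747
hub offset mm 0.09723448467934447 -4.4678532337876256
lobe phase deg -14.38416985576554 mod 51.43, coherence 0.91
bright heading -170.15119610206443 1059
hub offset mm 3.1038304466258735 -1.2927777401405736
```

View pics/f.png

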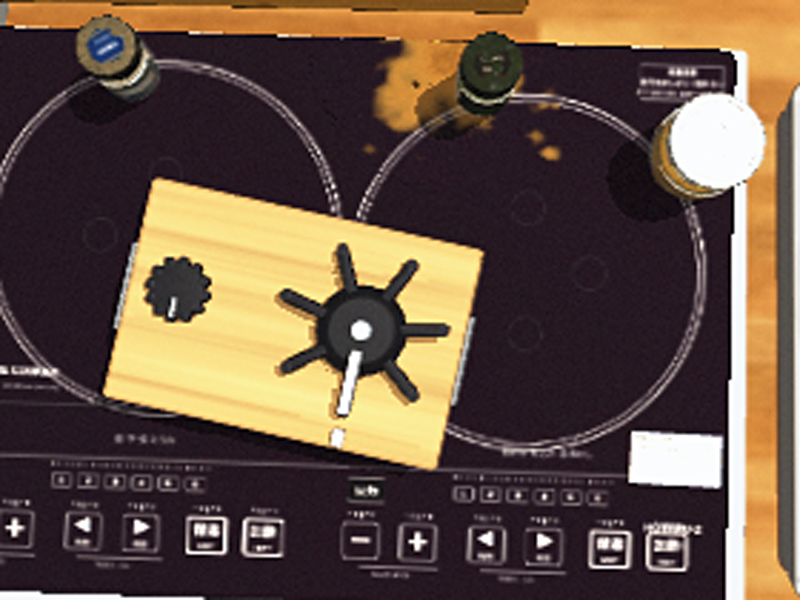

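The bar (tip at crop (343, 414)) lines up with the pointer at (337, 437). The box, small wheel and jars look unmoved, so I'm handing in.

```bash
python3 -c "
from plant import arm
print(arm.hand_in())"
```

```text
the job is handed in; nothing more can be done
None
```

The job is handed in: the marked lobe rests at the pointer. I turned the wheel clockwise with the closed fingertips, in one half-click nudge and three single flicks. When the bar was one click short, I lifted off for over a second and confirmed it in the wrist picture (bar at about 140°, pointer at about 192°). One flick then finished it.

**Last checks:** The final top picture shows the bar in line with the pointer (bar heading about 190°, pointer about 192°, within measuring error). The box, small wheel and jars look exactly as they did at the start. The arm is clear of everything, and the clock read 16.7 s of the 64 s allowed. Wrist force readings stayed at about 1–2 N.

**What disagreed:**
- **Starting position:** The pictures showed the wheel about 3.5 clicks short, with the pointer between two lobes, not at a whole click as the task says. The first small nudge brought it into the 3-clicks-short rest. From there it behaved as described.
- **Automatic lobe-angle readings:** These were unreliable when the gripper hid part of the wheel, and the final wrist reading of the bar (about 199°) was also off. I relied on the pictures themselves and the clear top view.

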